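# Close up the cuvette loader

## Robot

A 6-joint arm with a two-finger parallel gripper is mounted at the origin on a cart in front of the work surface, level with it; the furniture and walls round the work are solid. World frame = base frame: x ahead of the robot, y to its left, z up, the work surface at z = 0. Lengths are in m, angles in degrees, forces in N, time in s.
With the tool pointing down it reaches from about 0.375 to 0.9 m from the base axis. Payload 3.1 kg.
Tool frame: the origin (TCP) lies between the finger pads; the fingertips stand 11 mm ahead of it and the grasp point (between the pads) lies 8 mm behind it; z points along the fingers, y is the line along which they close (so a half turn about z gives the same grasp; the last joint's range is limited). The gripper opens to 87 mm and grips with 3 to 60 N. Pads are 19 mm wide; open, the fingers measure 117 mm over their backs; the gripper's body (75 mm by 190 mm) begins 51 mm behind the grasp point.
Start: joints at [-82.936, 30.224, 82.088, -0, 67.689, -10.227], TCP at [0.186, -0.597, 0.234] pointing down, gripper open.
Joint ranges: [-176.69, 176.69], [-43.24, 126.21], [12.49, 139.97], [-82, 262], [0, 151.66], [-163.58, 163.58]. Speed limits (degrees/s): [159.86, 159.86, 180, 180, 180, 180].

## Interface

Orientations are given as a 3x3 rotation matrix whose columns are the frame's x, y, z axes.
In Python, from rig import bot, viewer, workorder, nets gives the robot as it stands. The module is installed in compiled form; this text tells all that it offers.
- The arm moves only by the tool move_arm, never from a script. Its argument "increments" is a list of rows, each a list of 7 numbers: the shift along the tool's x, y, z normalised to -1 to 1, where 1 is 0.3 m, then the turn, a rotation vector about the tool's x, y, z normalised to -1 to 1, where 1 is pi rad, then the opening, from 0 (shut) to 1 (fully open). In form: [[tx, ty, tz, wx, wy, wz, grip], ...]. A call has 1 to 10 rows; each row is the pose to reach, as a shift and turn from the pose commanded when the call began, along the tool's axes at that moment, turning the shorter way round; what a row does not reach only later rows make up. A row lasts 1/12 s, in which the tool goes at most 41.7 mm and 7.16 degrees, less where a joint would pass 70% of its speed; a pose out of reach is approached as far as the arm can. A call with a number of a shift or a turn outside -1 to 1 is refused whole. A call with a gripper value outside its range is refused whole. The fingers move at their own pace and stop on an object; the grip force is fixed at half the most. Time passes only in rows, so rows that repeat a pose let the fingers close. It gives the time, the measured TCP pose, the force, the opening and the grip force at its end, in the units of the state.
- bot.read_state(): the state, without advancing time (a new reading comes with each control period).
- viewer.capture(name): name is "side" or "top" or "wrist"; returns a dict with "image" (384x512x3 uint8, blue, green, red), "K" (3x3 intrinsics, pixels), "dist" ([k1, k2, p1, p2, k3] as OpenCV has them; the pictures are not rectified), "eye" and "orientation" of the camera in the world. Camera axes: x right, y up, looking along -z (the intrinsics and any distortion apply to the point x, -y, -z); pixel columns grow to the right and rows downward; lengths in m; the calibration is good to about 2 mm. A picture is of the moment at which its call begins. There is no depth.
- workorder.hand_in(): hands the job in; it is judged then, once.
Trained networks look in the newest picture that a camera, given by its name, has taken for a name from the list of things; names that differ only in an ending like _2 or _b are one class to them, and where a whole thing is asked for, a point or a joint stands for the part that bears it (a point fixed in the world has none). Each returns a list of dicts, best first, with "conf" (0 to 1); they miss things now and then, are a little off and sometimes report something else, mostly with a low value. They report only what shows in the picture. A call takes as long as a camera call.
- nets.find_in(camera, thing): "location" ([column, row] in pixels, amid what is visible of it).
The state is a dict: "time_s": time; "joint_positions": joint angles; "qvel": joint speeds; "tau": joint torques, N m; "position": TCP position; "tcp_rot": TCP orientation; "force": force on the tool from outside, world axes, zero at the start; "moment": the same for the moment, N m; "opening": opening from 0.0 (shut) to 1.0 (fully open); "grasp_force": force on a finger pad.
Only numpy, scipy, OpenCV 4.12 (cv2) and the standard library are available. Lean on these libraries where they do the work, as an engineer would, in place of code of your own. Each camera call takes 0.05 s, during which the arm holds its last target. There are 200 camera calls.

## Task

Get the cuvette loader ready for its run: with the fingertips, push both of its open drawers fully home without slamming them, and only then push the raised blue cover over and down until it lies fully shut. Only push - do not pinch or pull anything or lift anything out - leave the cups in the loader and the bottles, tube rack and timer round it where they stand, and move clear at the end.

Things in the scene. Friction and masses are not known exactly. Their poses are not given: they have to be found in the camera images.
- loader: white bench-top loader fixed to the worktop, housing 140 (x) by 190 (y) by 88 (z) mm; origin at the centre of its underside, on the worktop; its own -x axis points out of its front (towards the robot, turned by up to 0.3 rad), y to its left, z up. Two drawers side by side in its front, a cup well in its top, and a hinged blue cover over the well. It does not move.
- drawer_left (a joint): how far the left (+y) drawer is out along the loader's -x, m: 0 = fully home (a hard stop), stands 0.03 to 0.055 at the start, at most 0.09. It slides stiffly (about 1.5 N) and stays where it is left.
- drawer_right (a joint): the same for the right (-y) drawer
- left_front (a point): centre of the flat outer face of the left drawer's grey front, 45 mm above the worktop; moves with the drawer. The front is 90 mm wide, 76 mm tall (7 to 83 mm above the worktop), 8 mm thick; at home its face is 80 mm in front of the loader's origin, 10 mm proud of the housing. A black cuvette rack is fixed in the drawer behind it (top 37 mm above the worktop).
- right_front (a point): the same for the right drawer; the two front centres are 93 mm apart across the loader
- cover (a joint): opening angle of the blue cover, rad: 0 = shut, lying level on the housing (a hard stop); 1.05 to 1.25 at the start, so it stands steeply, leaning towards the robot; at most 1.5. Its hinge is stiff (0.07 N m): it stays at any angle and must be pushed all the way down (1 to 2 N at the edge).
- cover_hinge (a point): middle of the cover's hinge line, which runs along the loader's y axis 65 mm behind its origin and 91 mm above the worktop; does not move
- cover_edge (a point): middle of the cover's free edge on its outer face (the face that is its top when shut, and looks away from the robot and up while it stands open). The cover is a plate 153 mm from hinge to edge, 194 mm wide, 6 mm thick (the hinge line lies in mid-thickness), with an 18 mm skirt turned in along the free edge, which comes down in front of the drawer fronts. Moves with the cover.
- cup_a: small grey sample cup, 25 mm across, 26 mm tall, loose in the loader's well, whose floor is 52 mm above the worktop; origin at the centre of its underside
- cup_b: second such cup
- bottle_blue: white reagent bottle with a blue cap, 52 mm across, 110 mm tall, loose; origin at the centre of its underside
- bottle_orange: small white reagent bottle with an orange cap, 34 mm across, 62 mm tall, loose; origin at the centre of its underside
- rack: blue tube rack with three tubes, 64 by 125 mm, 62 mm tall (tubes to about 80 mm), loose; origin at the centre of its underside, its length along its y
- bench_timer: white bench timer, 64 by 66 by 19 mm, loose; origin at the centre of its underside

How it is judged (in metres and radians):
On the way, in this order (a step that is already met when the one before it is completed fails the run):
1. both drawers are fully home while the cover still stands open (value of joint each of drawer_left, drawer_right below 0.003 m and value of joint cover above 0.6 rad), for 0.2 s.
2. then the cover is shut (value of joint cover below 0.03 rad), for 0.2 s.
At the end, for the whole second after the job is handed in: Both drawers within 3 mm of home, the cover within 0.03 rad of shut (edge within 5 mm), and the cups, bottles, rack and timer within 30 mm of where they stood (value of joint each of drawer_left, drawer_right below 0.003 m and value of joint cover below 0.03 rad and distance of each of bottle_blue, bottle_orange, rack, bench_timer, cup_a, cup_b from where it was at the start of the episode below 0.03 m); the robot touches nothing.
It fails at once if a drawer is slammed (faster than 0.4 m/s) (velocity of joint any of drawer_left, drawer_right below -0.4 m/s).
It fails at once if a drawer is pulled out (beyond 75 mm) instead of pushed (value of joint any of drawer_left, drawer_right above 0.075 m).
It fails at once if a cup is lifted out of the well (height (world z) of any of cup_a, cup_b above 0.075 m).
It fails at once if a bottle, the rack or the timer is lifted, knocked over or moved more than 30 mm (distance of any of bottle_blue, bottle_orange, rack, bench_timer from where it was at the start of the episode above 0.03 m or height (world z) of any of bottle_blue, bottle_orange, rack, bench_timer above 0.015 m or angle between any of bottle_blue, bottle_orange, rack, bench_timer's own z axis and vertical above 0.5 rad).
It also fails if it takes over 64 s, if anything falls off the work surface, if the arm or the gripper's body presses on something with over 40 N, if the wrist force passes 120 N, or if a joint passes its speed limit or range.

## Working session

There is one attempt and no reset: what is moved stays moved. The work goes in short steps, Python scripts to look and compute and a tool call to move; the robot and the scene stay as the last step left them, time stands still between calls to the robot, and variables do not carry over. Pictures are saved under pics/ and viewed, at most 10 in all, crops included, and the job is handed in when it is done.

Besides the shell and the picture viewer there is one more tool, called after ">>>" by a JSON object that holds its "name" and its "arguments". move_arm: Moves the arm, as the interface text tells. Its arguments: {"type":"object","properties":{"increments":{"type":"array"}},"required":["increments"]}

```bash
mkdir -p pics
cat > h.py <<'E'
import numpy as np,cv2
from rig import bot,viewer,workorder,nets
def cap(c,fn=None):
    d=viewer.capture(c)
    if fn: cv2.imwrite('pics/'+fn,d['image'])
    return d
def ray(d,px):
    u=cv2.undistortPoints(np.array([[px]],float),np.array(d['K']),np.array(d['dist']))[0,0]
    v=np.array(d['orientation'])@np.array([u[0],-u[1],-1]); return np.array(d['eye']),v/np.linalg.norm(v)
def onz(d,px,z):
    e,v=ray(d,px); return e+v*(z-e[2])/v[2]
def tri(rs):
    A=0;b=0
    for e,v in rs:
        P=np.eye(3)-np.outer(v,v);A=A+P;b=b+P@e
    return np.linalg.solve(A,b)
def proj(d,p):
    R=np.array(d['orientation']);q=R.T@(np.array(p)-np.array(d['eye']));q=q*[1,-1,-1]
    return cv2.projectPoints(q.reshape(1,1,3),np.zeros(3),np.zeros(3),np.array(d['K']),np.array(d['dist']))[0][0,0]
E
python3 - <<'E'
from h import *
np.set_printoptions(precision=3,suppress=True)
for c in('side','top'):
    d=cap(c,c+'0.png');print(c,d['eye'])
    for t in['loader','left_front','right_front','cover_edge','cover_hinge','drawer_left','drawer_right','cup_a','bottle_blue','bottle_orange','rack','bench_timer']:
        print(t,[(np.round(r['location']),round(r['conf'],2),onz(d,r['location'],.045)[:2]) for r in nets.find_in(c,t)[:2]])
im=np.hstack([cv2.imread('pics/side0.png'),cv2.imread('pics/top0.png')])
E
```

```text
side [0.479 1.006 0.873]
loader [(array([270., 222.]), 0.62, array([0.48 , 0.197])), (array([240., 197.]), 0.57, array([0.557, 0.109]))]
left_front [(array([269., 221.]), 0.66, array([0.482, 0.195]))]
right_front [(array([275., 194.]), 0.76, array([0.469, 0.096])), (array([300., 140.]), 0.23, array([ 0.394, -0.139]))]
cover_edge [(array([229., 163.]), 0.86, array([ 0.596, -0.031]))]
cover_hinge [(array([240., 198.]), 0.62, array([0.557, 0.112]))]
drawer_left [(array([272., 226.]), 0.62, array([0.475, 0.208]))]
drawer_right [(array([276., 195.]), 0.84, array([0.466, 0.101]))]
cup_a [(array([244., 202.]), 0.65, array([0.547, 0.128]))]
bottle_blue []
bottle_orange [(array([267., 292.]), 0.5, array([0.485, 0.403]))]
rack [(array([212., 129.]), 0.82, array([ 0.66 , -0.199])), (array([274., 221.]), 0.16, array([0.469, 0.193]))]
bench_timer [(array([299., 142.]), 0.88, array([ 0.398, -0.134])), (array([240., 196.]), 0.3, array([0.556, 0.106]))]
top [0.335 0.082 1.231]
loader [(array([242., 192.]), 0.62, array([0.557, 0.138]))]
left_front [(array([231., 216.]), 0.63, array([0.476, 0.173]))]
right_front [(array([258., 219.]), 0.75, array([0.467, 0.081])), (array([338., 164.]), 0.31, array([ 0.654, -0.189]))]
cover_edge [(array([244., 176.]), 0.78, array([0.614, 0.128]))]
cover_hinge [(array([245., 195.]), 0.91, array([0.55 , 0.127]))]
drawer_left []
drawer_right [(array([258., 221.]), 0.95, array([0.46 , 0.082]))]
cup_a [(array([262., 198.]), 0.57, array([0.538, 0.07 ])), (array([234., 195.]), 0.53, array([0.547, 0.163]))]
bottle_blue [(array([160., 191.]), 0.59, array([0.564, 0.415]))]
bottle_orange [(array([260., 219.]), 0.65, array([0.466, 0.077])), (array([231., 198.]), 0.6, array([0.536, 0.173]))]
rack [(array([342., 167.]), 0.78, array([ 0.644, -0.201])), (array([232., 214.]), 0.25, array([0.485, 0.171]))]
bench_timer [(array([341., 241.]), 0.7, array([ 0.394, -0.187]))]
```

View pics/side0.png

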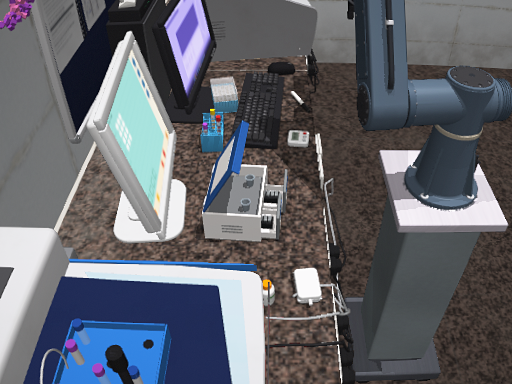

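View pics/top0.png

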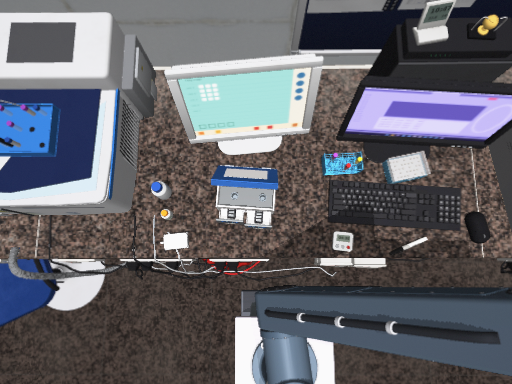

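Both views show the loader near (245,195) in the top picture and (240,205) in the side picture. The cover leans towards the robot, and the monitor stands behind. I'll zoom in.

Run:
```python
import cv2,numpy as np
a=cv2.imread('pics/side0.png')[115:250,195:300];b=cv2.imread('pics/top0.png')[155:235,200:290]
a=cv2.resize(a,None,fx=4,fy=4,interpolation=cv2.INTER_CUBIC);b=cv2.resize(b,None,fx=4,fy=4,interpolation=cv2.INTER_CUBIC)
c=np.zeros((540,790,3),np.uint8);c[:540,:420]=a;c[:320,425:785]=b
cv2.imwrite('pics/z0.png',c)
```

```text
(no output)
```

View pics/z0.png

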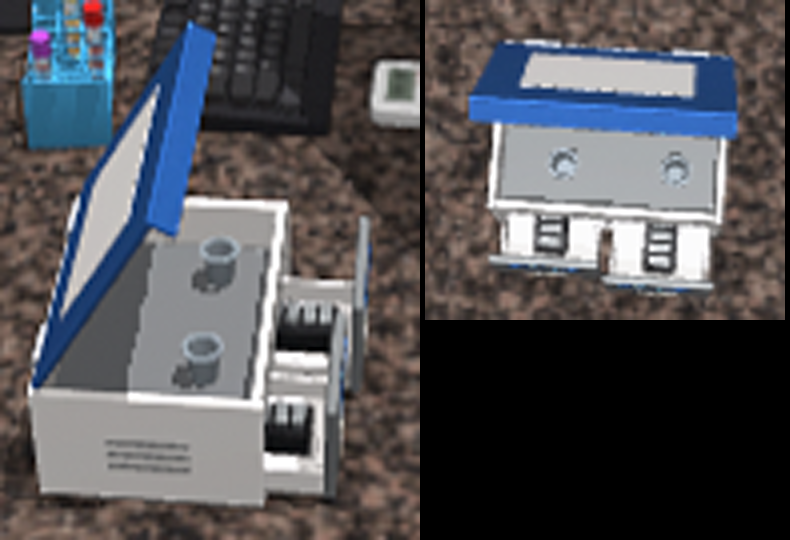

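The crop shows both drawers out, with the right one further, two cups in the well, and the cover with its skirt. I'll fit the loader model to the visible corners.

```bash
cat > fit.py <<'E'
from h import *
from scipy.optimize import least_squares
S=lambda X,Y:(195+(X+.5)/4-.5,115+(Y+.5)/4-.5)
T=lambda X,Y:(200+(X-425+.5)/4-.5,155+(Y+.5)/4-.5)
def loc(k,q):
    x,y,w,dl,dr,c=q
    if k[0]=='h': p=k[1:]
    elif k[0]=='l': p=(-.08-dl,k[1],k[2])
    elif k[0]=='r': p=(-.08-dr,k[1],k[2])
    else: # cover: distance s from hinge, y, height n above midplane
        s,yy,n=k[1:]; p=(.065-s*np.cos(c)+n*np.sin(c),yy,.091+s*np.sin(c)+n*np.cos(c))
    R=np.array([[np.cos(w),-np.sin(w),0],[np.sin(w),np.cos(w),0],[0,0,1]])
    return R@np.array(p)+[x,y,0]
if __name__=='__main__':
    ds={c:cap(c) for c in('side','top')}
    O=[('side',('h',-.07,.095,.088),S(265,400)),('side',('h',.07,.095,0),S(42,490)),('side',('h',-.07,.095,0),S(263,505)),('side',('h',-.07,-.095,.088),S(287,203)),
    ('side',('c',.153,.097,.003),S(150,222)),('side',('c',.153,.097,-.018),S(178,235)),('side',('c',.153,-.097,.003),S(190,22)),('side',('c',.153,-.097,-.018),S(213,38)),
    ('side',('l',.0915,.007),S(332,497)),('side',('r',-.0915,.083),S(367,217)),('side',('r',.0,.007),S(360,390)),
    ('top',('h',-.07,-.095,.088),T(721,218)),('top',('h',-.07,.095,.088),T(493,207)),
    ('top',('l',.0915,.083),T(490,265)),('top',('l',.0015,.083),T(598,275)),('top',('r',-.0015,.083),T(605,285)),('top',('r',-.0915,.083),T(712,292)),
    ('top',('c',.153,.097,.003),T(470,97)),('top',('c',.153,-.097,.003),T(738,110)),('top',('c',.153,.097,-.018),T(470,120)),('top',('c',.153,-.097,-.018),T(736,135))]
    f=lambda q:np.concatenate([proj(ds[c],loc(k,q))-px for c,k,px in O])
    r=least_squares(f,[.57,.12,0,.04,.04,1.1],loss='soft_l1',x_scale=[.1,.1,.1,.01,.01,.1])
    np.set_printoptions(precision=4,suppress=True)
    print(r.x,np.degrees(r.x[2]));print(np.round(f(r.x).reshape(-1,2),1).tolist())
    for n,k in dict(lf=('l',.0465,.045),rf=('r',-.0465,.045),edge=('c',.153,0,.003)).items():print(n,loc(k,r.x))
    s=bot.read_state();print(s['tcp_rot'],s['position'],s['time_s'])
E
python3 fit.py
```

```text
[ 0.5669  0.1206 -0.06    0.0344  0.045   1.0484] -3.4396897312929187
[[-0.6, 1.4], [-0.9, 1.3], [0.2, 0.6], [-0.3, -0.6], [-1.2, -0.3], [0.5, 0.5], [-1.1, -0.6], [0.6, -0.7], [1.2, 0.6], [0.6, -0.8], [0.2, 1.2], [0.9, 0.8], [-1.1, 0.3], [-0.1, -0.3], [0.8, -1.2], [-0.2, -0.3], [1.2, -0.5], [-0.0, -0.2], [0.5, 0.2], [-0.0, 1.0], [0.5, 0.9]]
lf [0.4555 0.1738 0.045 ]
rf [0.4394 0.0816 0.045 ]
edge [0.5582 0.1211 0.2251]
[[ 0.9548  0.2973 -0.    ]
 [ 0.2973 -0.9548  0.    ]
 [ 0.     -0.     -1.    ]] [ 0.1858 -0.5967  0.2336] 1.4
```

```bash
cat > plan.py <<'E'
from fit import *
from scipy.spatial.transform import Rotation as Ro
Q=[0.5669,0.1206,-0.06,0.0344,0.045,1.0484]
def rot(t):  # tool down, tilted forward by t deg, y across loader (-y)
    w=Q[2];f=np.array([np.cos(w),np.sin(w),0]);z=f*np.sin(np.radians(t))-np.array([0,0,1])*np.cos(np.radians(t))
    y=np.array([np.sin(w),-np.cos(w),0]);return np.column_stack([np.cross(y,z),y,z])
def W(lx,ly,z): return loc(('h',lx,ly,z),Q)
def rows(targets,g):
    s=bot.read_state();R=np.array(s['tcp_rot']);p=np.array(s['position'])
    for P,Rt in targets:
        a=R.T@(np.array(P)-p)/.3;b=Ro.from_matrix(R.T@Rt).as_rotvec()/np.pi
        print([round(float(v),3) for v in (*a,*b)]+[g])
def st():
    s=bot.read_state();print(round(s['time_s'],2),np.round(s['position'],4),np.round(s['force'],1),s['opening'])
    l=np.array(s['position'])-[Q[0],Q[1],0];w=Q[2];print('local',round(l[0]*np.cos(w)+l[1]*np.sin(w),4),round(-l[0]*np.sin(w)+l[1]*np.cos(w),4))
E
python3 - <<'E'
from plan import *
R=rot(20)
rows([((.45,-.3,.24),R),(W(-.168,0,.24),R)],1)
E
```

```text
[1.135, -0.683, -0.021, -0.02, 0.11, 0.114, 1]
[1.4, -2.104, -0.021, -0.02, 0.11, 0.114, 1]
```

>>> {"name": "move_arm", "arguments": {"increments": [[0.95,-0.57,-0.02,-0.02,0.11,0.114,1],[0.95,-0.57,-0.02,-0.02,0.11,0.114,1],[0.95,-0.57,-0.02,-0.02,0.11,0.114,1],[0.95,-0.57,-0.02,-0.02,0.11,0.114,1],[0.95,-0.57,-0.02,-0.02,0.11,0.114,1],[0.95,-0.57,-0.02,-0.02,0.11,0.114,1],[0.95,-0.57,-0.02,-0.02,0.11,0.114,1],[0.95,-0.57,-0.02,-0.02,0.11,0.114,1],[0.95,-0.57,-0.02,-0.02,0.11,0.114,1],[0.95,-0.57,-0.02,-0.02,0.11,0.114,1]]}}

```text
time_s: 2.23
position: [0.4083, -0.3465, 0.2398]
tcp_rot: [[0.938, -0.055, 0.342], [-0.052, -0.998, -0.019], [0.342, 0.0, -0.94]]
force: [-0.2, -0.6, -0.1]
opening: 1.001
grasp_force: 0.0
```

Run:
```python
from plan import *
R=rot(20);st()
rows([((.42,-.1,.24),R),(W(-.168,0,.24),R)],1)
```

```text
2.23 [ 0.4083 -0.3465  0.2398] [-0.2 -0.6 -0.1] 1.0012827215496365
local -0.1303 -0.4758
[-0.006, -0.823, -0.003, -0.001, -0.0, 0.001, 1]
[-0.11, -1.586, -0.041, -0.001, -0.0, 0.001, 1]
```

>>> {"name": "move_arm", "arguments": {"increments": [[-0.01,-0.95,0,0,0,0.001,1],[-0.01,-0.95,0,0,0,0.001,1],[-0.01,-0.95,0,0,0,0.001,1],[-0.01,-0.95,0,0,0,0.001,1],[-0.01,-0.95,0,0,0,0.001,1],[-0.01,-0.95,0,0,0,0.001,1],[-0.01,-0.95,0,0,0,0.001,1],[-0.01,-0.95,0,0,0,0.001,1]]}}

```text
time_s: 2.9
position: [0.4191, -0.0587, 0.238]
tcp_rot: [[0.939, -0.056, 0.339], [-0.054, -0.998, -0.015], [0.339, -0.004, -0.941]]
force: [-0.3, -0.8, 0.5]
opening: 0.998
grasp_force: 0.0
```

Run:
```python
from plan import *
R=rot(20);st()
rows([(W(-.168,0,.2),R),(W(-.168,0,.08),R),(W(-.168,0,.052),R)],1)
```

```text
2.9 [ 0.4191 -0.0587  0.238 ] [-0.3 -0.8  0.5] 0.9979069541997259
local -0.1368 -0.1879
[-0.14, -0.626, 0.087, -0.002, 0.001, 0.001, 1]
[-0.275, -0.624, 0.464, -0.002, 0.001, 0.001, 1]
[-0.307, -0.624, 0.551, -0.002, 0.001, 0.001, 1]
```

>>> {"name": "move_arm", "arguments": {"increments": [[-0.14,-0.625,0.087,-0.002,0,0.001,1],[-0.14,-0.625,0.087,-0.002,0,0.001,1],[-0.14,-0.625,0.087,-0.002,0,0.001,1],[-0.14,-0.625,0.087,-0.002,0,0.001,1],[-0.14,-0.625,0.087,-0.002,0,0.001,1],[-0.23,-0.625,0.34,-0.002,0,0.001,1],[-0.307,-0.625,0.551,-0.002,0,0.001,1],[-0.307,-0.625,0.551,-0.002,0,0.001,1],[-0.307,-0.625,0.551,-0.002,0,0.001,1],[-0.307,-0.625,0.551,-0.002,0,0.001,1]]}}

```text
time_s: 3.73
position: [0.4143, 0.1125, 0.1142]
tcp_rot: [[0.935, -0.077, 0.345], [-0.065, -0.997, -0.049], [0.348, 0.023, -0.937]]
force: [0.9, 0.0, 0.7]
opening: 1.0
grasp_force: 0.0
```

Run:
```python
from plan import *
R=rot(20);st()
d=cap('wrist','w1.png')
print([[np.round(r['location']).tolist(),r['conf']] for t in('left_front','right_front') for r in nets.find_in('wrist',t)[:2]])
print([proj(d,loc(k,Q)).round() for k in[('l',.0465,.045),('r',-.0465,.045),('l',.0015,.083),('r',-.0015,.083),('l',.0915,.083),('r',-.0915,.083)]])
rows([(W(x,0,.052),R) for x in(-.15,-.13,-.11,-.10,-.095,-.0925,-.09)],1)
```

```text
3.73 [0.4143 0.1125 0.1142] [0.9 0.  0.7] 1.0002034912265072
local -0.1518 -0.0172
[[[177.0, 163.0], 0.57], [[286.0, 172.0], 0.74]]
[array([174., 188.]), array([288., 199.]), array([226., 182.]), array([230., 197.]), array([ 96., 184.]), array([360., 195.])]
[-0.066, -0.063, 0.195, 0.009, -0.002, -0.003, 1]
[-0.003, -0.065, 0.218, 0.009, -0.002, -0.003, 1]
[0.059, -0.066, 0.241, 0.009, -0.002, -0.003, 1]
[0.09, -0.066, 0.253, 0.009, -0.002, -0.003, 1]
[0.106, -0.067, 0.259, 0.009, -0.002, -0.003, 1]
[0.114, -0.067, 0.261, 0.009, -0.002, -0.003, 1]
[0.122, -0.067, 0.264, 0.009, -0.002, -0.003, 1]
```

View pics/w1.png

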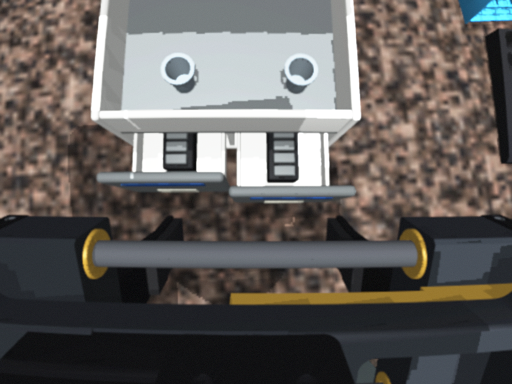

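The wrist picture shows both drawer fronts, left at (97–225, 180) and right at (230–355, 193), matching the model. The descent is still short, so I'll finish it.

>>> {"name": "move_arm", "arguments": {"increments": [[-0.122,-0.063,0.175,0.009,-0.002,-0.003,1],[-0.122,-0.063,0.175,0.009,-0.002,-0.003,1],[-0.122,-0.063,0.175,0.009,-0.002,-0.003,1],[-0.122,-0.063,0.175,0.009,-0.002,-0.003,1],[-0.122,-0.063,0.175,0.009,-0.002,-0.003,1],[-0.122,-0.063,0.175,0.009,-0.002,-0.003,1]]}}

```text
time_s: 4.38
position: [0.4149, 0.1358, 0.0797]
tcp_rot: [[0.951, -0.057, 0.304], [-0.055, -0.998, -0.016], [0.304, -0.002, -0.953]]
force: [-0.9, -0.1, 0.3]
opening: 1.001
grasp_force: 0.0
```

Run:
```python
from plan import *
R=rot(20);st();print(np.round(bot.read_state()['joint_positions'],1))
rows([(W(x,0,.052),R) for x in(-.15,-.13,-.11,-.10,-.095,-.0925,-.09)],1)
```

```text
4.38 [0.4149 0.1358 0.0797] [-0.9 -0.1  0.3] 1.0011056571732277
local -0.1526 0.0061
[  5.1  32.9 128.4 -65.4   2.7 163.4]
[-0.02, 0.02, 0.091, -0.001, 0.013, 0.001, 1]
[0.044, 0.021, 0.111, -0.001, 0.013, 0.001, 1]
[0.107, 0.021, 0.131, -0.001, 0.013, 0.001, 1]
[0.139, 0.021, 0.141, -0.001, 0.013, 0.001, 1]
[0.155, 0.021, 0.146, -0.001, 0.013, 0.001, 1]
[0.163, 0.021, 0.149, -0.001, 0.013, 0.001, 1]
[0.171, 0.021, 0.151, -0.001, 0.013, 0.001, 1]
```

The forward tilt has brought the wrist close to its singularity (J5 2.7°, J6 163.4°). I'll reduce the tilt while raising the arm.

Run:
```python
from plan import *
rows([(W(-.152,0,.12),rot(6)),(W(-.155,0,.12),rot(6))],1)
```

```text
[0.043, 0.02, -0.127, -0.001, -0.065, 0.001, 1]
[0.033, 0.02, -0.13, -0.001, -0.065, 0.001, 1]
```

>>> {"name": "move_arm", "arguments": {"increments": [[0.01,0.0,-0.06,0,-0.02,0,1],[0.02,0.01,-0.1,0,-0.04,0,1],[0.033,0.02,-0.13,-0.001,-0.065,0.001,1],[0.033,0.02,-0.13,-0.001,-0.065,0.001,1],[0.033,0.02,-0.13,-0.001,-0.065,0.001,1],[0.033,0.02,-0.13,-0.001,-0.065,0.001,1],[0.033,0.02,-0.13,-0.001,-0.065,0.001,1],[0.033,0.02,-0.13,-0.001,-0.065,0.001,1]]}}

```text
time_s: 5.05
position: [0.4137, 0.1303, 0.1206]
tcp_rot: [[0.992, -0.061, 0.107], [-0.061, -0.998, -0.005], [0.107, -0.001, -0.994]]
force: [0.8, -0.9, 0.7]
opening: 1.003
grasp_force: 0.0
```

Run:
```python
from plan import *
st();print(np.round(bot.read_state()['joint_positions'],1))
rows([(W(-.155,0,.08),rot(6)),(W(-.155,0,.052),rot(6))],1)
```

```text
5.05 [0.4137 0.1303 0.1206] [ 0.8 -0.9  0.7] 1.0027016891548284
local -0.1535 0.0005
[  3.1  26.4 119.2  -1.3  28.3  97.7]
[-0.02, 0.002, 0.134, -0.0, -0.001, -0.0, 1]
[-0.03, 0.002, 0.227, -0.0, -0.001, -0.0, 1]
```

>>> {"name": "move_arm", "arguments": {"increments": [[-0.01,0.002,0.06,0,0,0,1],[-0.02,0.002,0.134,0,0,0,1],[-0.03,0.002,0.227,0,0,0,1],[-0.03,0.002,0.227,0,0,0,1],[-0.03,0.002,0.227,0,0,0,1],[-0.03,0.002,0.227,0,0,0,1]]}}

```text
time_s: 5.55
position: [0.4099, 0.1298, 0.0511]
tcp_rot: [[0.993, -0.059, 0.103], [-0.059, -0.998, -0.007], [0.103, 0.001, -0.995]]
force: [-0.1, 0.3, 0.4]
opening: 1.001
grasp_force: 0.0
```

Run:
```python
from plan import *
st();print(np.round(bot.read_state()['joint_positions'],1))
rows([(W(x,0,.052),rot(t)) for x,t in((-.147,6),(-.139,6),(-.131,7),(-.123,8),(-.115,9),(-.107,10),(-.101,10),(-.096,10))],1)
```

```text
5.55 [0.4099 0.1298 0.0511] [-0.1  0.3  0.4] 1.0008362547308938
local -0.1572 -0.0002
[  3.1  36.  122.1  -2.5  16.1  98.9]
[0.034, -0.001, 0.001, 0.0, 0.0, 0.0, 1]
[0.061, -0.001, 0.003, 0.0, 0.0, 0.0, 1]
[0.087, -0.001, 0.006, 0.0, 0.006, 0.0, 1]
[0.114, -0.001, 0.009, 0.0, 0.011, 0.0, 1]
[0.14, -0.001, 0.012, 0.0, 0.017, 0.0, 1]
[0.167, -0.001, 0.014, 0.0, 0.023, 0.0, 1]
[0.187, -0.001, 0.016, 0.0, 0.023, 0.0, 1]
[0.203, -0.001, 0.018, 0.0, 0.023, 0.0, 1]
```

>>> {"name": "move_arm", "arguments": {"increments": [[0.034,-0.001,0.001,0,0,0,1],[0.061,-0.001,0.003,0,0,0,1],[0.087,-0.001,0.006,0,0.006,0,1],[0.114,-0.001,0.009,0,0.011,0,1],[0.14,-0.001,0.012,0,0.017,0,1],[0.167,-0.001,0.014,0,0.023,0,1],[0.187,-0.001,0.016,0,0.023,0,1],[0.203,-0.001,0.018,0,0.023,0,1],[0.203,-0.001,0.018,0,0.023,0,1]]}}

```text
time_s: 6.3
position: [0.4729, 0.1263, 0.0512]
tcp_rot: [[0.983, -0.059, 0.176], [-0.058, -0.998, -0.011], [0.177, 0.0, -0.984]]
force: [-1.7, -0.4, 0.7]
opening: 1.003
grasp_force: 0.6
```

Run:
```python
from plan import *
st();print(bot.read_state()['moment'],np.round(bot.read_state()['joint_positions'],1))
rows([(W(x,0,.052),rot(t)) for x,t in((-.093,10),(-.091,10),(-.089,10))],1)
```

```text
6.3 [0.4729 0.1263 0.0512] [-1.7 -0.4  0.7] 1.0025559416965504
local -0.0942 0.0001
[-0.14608817  0.35241525 -0.0485908 ] [  2.5  37.2 116.6  -3.8  16.2  99.5]
[0.004, 0.0, -0.002, 0.0, -0.001, 0.0, 1]
[0.011, 0.0, -0.001, 0.0, -0.001, 0.0, 1]
[0.017, 0.0, 0.001, 0.0, -0.001, 0.0, 1]
```

>>> {"name": "move_arm", "arguments": {"increments": [[0.005,0,0,0,0,0,1],[0.01,0,0,0,0,0,1],[0.01,0,0,0,0,0,1]]}}

```text
time_s: 6.55
position: [0.4735, 0.1263, 0.0514]
tcp_rot: [[0.983, -0.06, 0.172], [-0.059, -0.998, -0.011], [0.173, 0.001, -0.985]]
force: [-2.8, -0.4, -0.7]
opening: 0.997
grasp_force: 1.5
```

>>> {"name": "move_arm", "arguments": {"increments": [[0.005,0,0,0,0,0,1],[0.01,0,0,0,0,0,1],[0.01,0,0,0,0,0,1]]}}

```text
time_s: 6.8
position: [0.4738, 0.1262, 0.0514]
tcp_rot: [[0.984, -0.06, 0.167], [-0.059, -0.998, -0.011], [0.168, 0.001, -0.986]]
force: [-5.7, 1.9, -0.9]
opening: 0.998
grasp_force: 3.1
```

>>> {"name": "move_arm", "arguments": {"increments": [[0.01,0,0,0,0,0,1],[0.02,0,0,0,0,0,1],[0.02,0,0,0,0,0,1]]}}

```text
time_s: 7.05
position: [0.4744, 0.1261, 0.0515]
tcp_rot: [[0.986, -0.063, 0.156], [-0.062, -0.998, -0.011], [0.157, 0.001, -0.988]]
force: [-12.5, 2.1, 1.2]
opening: 1.006
grasp_force: 6.3
```

Run:
```python
from plan import *
st();print(bot.read_state()['moment'])
for c in('top','side','wrist'):
    d=cap(c,c+'2.png')
a=cv2.imread('pics/side2.png')[115:250,195:300];b=cv2.imread('pics/wrist2.png')
a=cv2.resize(a,None,fx=3,fy=3,interpolation=cv2.INTER_CUBIC);b=cv2.resize(b[:300,80:380],None,fx=1.5,fy=1.5)
c=np.zeros((460,790,3),np.uint8);c[:405,:315]=a;c[:450,330:780]=b
cv2.imwrite('pics/z2.png',c)
```

```text
7.05 [0.4744 0.1261 0.0515] [-12.5   2.1   1.2] 1.0058905483249105
local -0.0927 -0.0001
[ 0.4965694   2.34804044 -0.49117606]
```

View pics/z2.png

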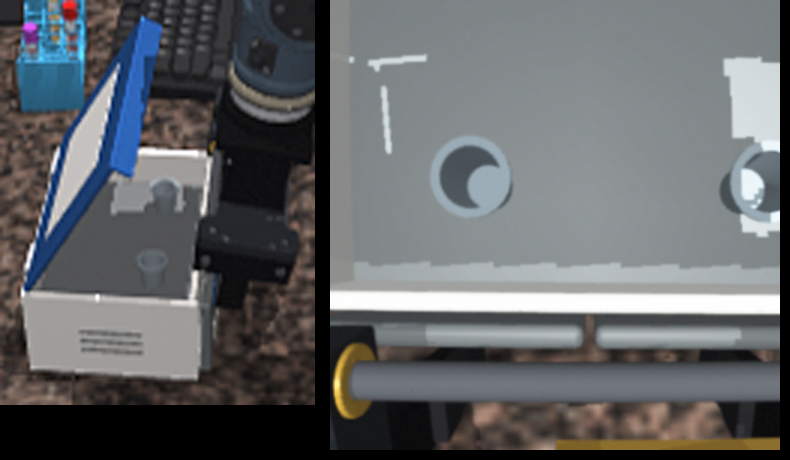

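The side crop shows the fronts seated against the housing and the cover still up at (150,20)–(130,170). In the wrist crop both fronts are collinear at (330–780, 335). The moment shows the right finger carrying most of the load, so I'll twist slightly to seat the left drawer too.

>>> {"name": "move_arm", "arguments": {"increments": [[0,0,0,0,0,0.005,1],[0,0,0,0,0,0.01,1],[0,0,0,0,0,0.015,1],[0,0,0,0,0,0.015,1],[0,0,0,0,0,0.015,1]]}}

```text
time_s: 7.62
position: [0.4734, 0.1264, 0.0513]
tcp_rot: [[0.983, -0.101, 0.155], [-0.1, -0.995, -0.012], [0.156, -0.004, -0.988]]
force: [-13.2, 4.5, 1.0]
opening: 1.001
grasp_force: 6.8
```

Run:
```python
from plan import *
st();print(bot.read_state()['moment'])
```

```text
7.62 [0.4734 0.1264 0.0513] [-13.2   4.5   1. ] 1.0008759785788774
local -0.0936 0.0002
[0.92572855 2.40757044 0.83520323]
```

Left is now carrying the load, so both drawers are on their stops. I'll back off and rise.

```bash
sed -i 's/^Q=.*/Q=[0.5669,0.1206,-0.065,0,0,1.0484]/' plan.py
python3 - <<'E'
from plan import *
rows([(W(-.14,0,.06),rot(8)),(W(-.14,0,.2),rot(2)),(W(-.13,0,.32),rot(0))],0)
E
```

```text
[-0.148, 0.005, -0.053, 0.0, -0.005, -0.011, 0]
[-0.075, 0.003, -0.514, -0.0, -0.039, -0.012, 0]
[0.02, -0.0, -0.904, -0.0, -0.05, -0.012, 0]
```

>>> {"name": "move_arm", "arguments": {"increments": [[-0.08,0,0,0,0,-0.005,1],[-0.17,0.005,-0.05,0,-0.005,-0.012,1],[-0.17,0.005,-0.05,0,-0.005,-0.012,1],[-0.14,0.003,-0.2,0,-0.02,-0.012,0],[-0.12,0.003,-0.34,0,-0.03,-0.012,0],[-0.09,0.003,-0.514,0,-0.04,-0.012,0],[-0.06,0,-0.63,0,-0.045,-0.012,0],[-0.03,0,-0.76,0,-0.05,-0.012,0],[0,0,-0.9,0,-0.05,-0.012,0],[0,0,-0.9,0,-0.05,-0.012,0]]}}

```text
time_s: 8.45
position: [0.4415, 0.1289, 0.3267]
tcp_rot: [[0.997, -0.068, 0.037], [-0.068, -0.998, 0.004], [0.037, -0.006, -0.999]]
force: [0.9, -0.5, 0.7]
opening: 0.553
grasp_force: 0.0
```

Run:
```python
from plan import *
st();print(np.round(bot.read_state()['joint_positions'],1))
R=rot(0);d=cap('wrist');d=cap('side')
rows([(W(-.13,0,.33),R),(W(.05,0,.33),R),(W(.045,0,.23),R)],0)
```

```text
8.45 [0.4415 0.1289 0.3267] [ 0.9 -0.5  0.7] 0.5532099299156005
local -0.1257 0.0002
[ 2.2  9.8 98.7  0.1 69.3 96.1]
[-0.01, 0.0, -0.02, -0.002, -0.011, -0.001, 0]
[0.59, -0.002, -0.0, -0.002, -0.011, -0.001, 0]
[0.562, 0.0, 0.333, -0.002, -0.011, -0.001, 0]
```

>>> {"name": "move_arm", "arguments": {"increments": [[0.59,0,-0.01,-0.002,-0.011,0,0],[0.59,0,-0.01,-0.002,-0.011,0,0],[0.59,0,-0.01,-0.002,-0.011,0,0],[0.59,0,-0.01,-0.002,-0.011,0,0],[0.59,0,-0.01,-0.002,-0.011,0,0],[0.59,0,-0.01,-0.002,-0.011,0,0],[0.575,0,0.15,-0.002,-0.011,0,0],[0.562,0,0.3,-0.002,-0.011,0,0],[0.562,0,0.333,-0.002,-0.011,0,0],[0.562,0,0.333,-0.002,-0.011,0,0]]}}

```text
time_s: 9.38
position: [0.6002, 0.1176, 0.216]
tcp_rot: [[0.997, -0.068, -0.03], [-0.068, -0.998, -0.001], [-0.03, 0.003, -1.0]]
force: [-0.3, 0.5, -0.1]
opening: 0.006
grasp_force: 0.0
```

Run:
```python
from plan import *
st();print(np.round(bot.read_state()['joint_positions'],1))
R=rot(0)
d=cap('side','s3.png');im=cv2.imread('pics/s3.png')[60:260,160:330];cv2.imwrite('pics/z3.png',cv2.resize(im,None,fx=3,fy=3,interpolation=cv2.INTER_CUBIC))
T=[]
for c in(1.05,.95,.85,.75,.65,.55,.45,.35,.25,.18,.12,.06,0,-.03,-.06):
    s,n=.13,.003
    T.append((W(.065-s*np.cos(c)+n*np.sin(c)+.0095*(c>.0),0,.091+s*np.sin(c)+n*np.cos(c)+.011),R))
rows(T,0)
```

```text
9.38 [0.6002 0.1176 0.216 ] [-0.3  0.5 -0.1] 0.005688814806939248
local 0.0334 -0.0008
[ 0.7 31.  83.8 -0.1 66.9 94.6]
[-0.078, -0.002, 0.012, 0.001, 0.008, -0.001, 0]
[-0.115, -0.002, 0.035, 0.001, 0.008, -0.001, 0]
[-0.149, -0.002, 0.062, 0.001, 0.008, -0.001, 0]
[-0.18, -0.002, 0.092, 0.001, 0.008, -0.001, 0]
[-0.208, -0.002, 0.126, 0.001, 0.008, -0.001, 0]
[-0.232, -0.002, 0.161, 0.001, 0.008, -0.001, 0]
[-0.253, -0.002, 0.199, 0.001, 0.008, -0.001, 0]
[-0.27, -0.002, 0.239, 0.001, 0.008, -0.001, 0]
[-0.283, -0.002, 0.281, 0.001, 0.008, -0.001, 0]
[-0.289, -0.002, 0.31, 0.001, 0.008, -0.001, 0]
[-0.293, -0.002, 0.336, 0.001, 0.008, -0.001, 0]
[-0.295, -0.002, 0.362, 0.001, 0.008, -0.001, 0]
[-0.328, -0.002, 0.389, 0.001, 0.008, -0.001, 0]
[-0.327, -0.002, 0.402, 0.001, 0.008, -0.001, 0]
[-0.327, -0.002, 0.415, 0.001, 0.008, -0.001, 0]
```

View pics/z3.png

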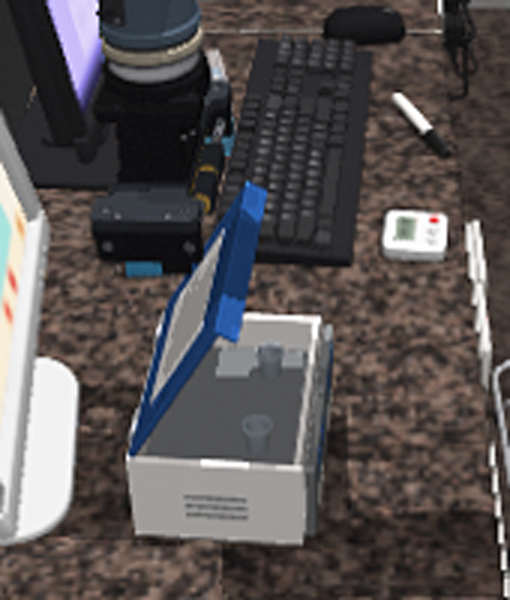

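The crop shows the gripper at (150,230) behind the raised cover and the drawers shut flush at (325,430). Now I'll push the cover over along its arc.

>>> {"name": "move_arm", "arguments": {"increments": [[-0.04,-0.002,0.005,0,0.008,0,0],[-0.078,-0.002,0.012,0,0.008,0,0],[-0.115,-0.002,0.035,0,0.008,0,0],[-0.149,-0.002,0.062,0,0.008,0,0],[-0.18,-0.002,0.092,0,0.008,0,0],[-0.208,-0.002,0.126,0,0.008,0,0],[-0.232,-0.002,0.161,0,0.008,0,0],[-0.253,-0.002,0.199,0,0.008,0,0],[-0.27,-0.002,0.239,0,0.008,0,0],[-0.283,-0.002,0.281,0,0.008,0,0]]}}

```text
time_s: 10.27
position: [0.5214, 0.1241, 0.1417]
tcp_rot: [[0.998, -0.068, 0.015], [-0.068, -0.998, -0.003], [0.015, 0.002, -1.0]]
force: [-0.1, 0.9, 0.0]
opening: 0.01
grasp_force: 0.1
```

Run:
```python
from plan import *
st();R=rot(0)
rows([(W(-.063,0,z),R) for z in(.13,.12,.11,.105,.1)],0)
```

```text
10.27 [0.5214 0.1241 0.1417] [-0.1  0.9  0. ] 0.010147271725050588
local -0.0456 0.0005
[-0.059, 0.002, 0.038, 0.0, -0.005, -0.001, 0]
[-0.059, 0.002, 0.072, 0.0, -0.005, -0.001, 0]
[-0.06, 0.002, 0.105, 0.0, -0.005, -0.001, 0]
[-0.06, 0.002, 0.121, 0.0, -0.005, -0.001, 0]
[-0.06, 0.002, 0.138, 0.0, -0.005, -0.001, 0]
```

>>> {"name": "move_arm", "arguments": {"increments": [[-0.02,0.002,0.038,0,-0.005,0,0],[-0.04,0.002,0.072,0,-0.005,0,0],[-0.05,0.002,0.105,0,-0.005,0,0],[-0.06,0.002,0.121,0,-0.005,0,0],[-0.06,0.002,0.135,0,-0.005,0,0],[-0.06,0.002,0.14,0,-0.005,0,0],[-0.06,0.002,0.14,0,-0.005,0,0]]}}

```text
time_s: 10.85
position: [0.5044, 0.1243, 0.1044]
tcp_rot: [[0.998, -0.067, -0.0], [-0.067, -0.998, -0.002], [-0.0, 0.002, -1.0]]
force: [-9.8, -0.8, 42.7]
opening: 0.003
grasp_force: 21.8
```

Run:
```python
from plan import *
st()
d=cap('side','s4.png');im=cv2.imread('pics/s4.png')[60:260,160:330];cv2.imwrite('pics/z4.png',cv2.resize(im,None,fx=3,fy=3,interpolation=cv2.INTER_CUBIC))
```

```text
10.85 [0.5044 0.1243 0.1044] [-9.8 -0.8 42.7] 0.0031886702618275347
local -0.0626 -0.0003
```

View pics/z4.png

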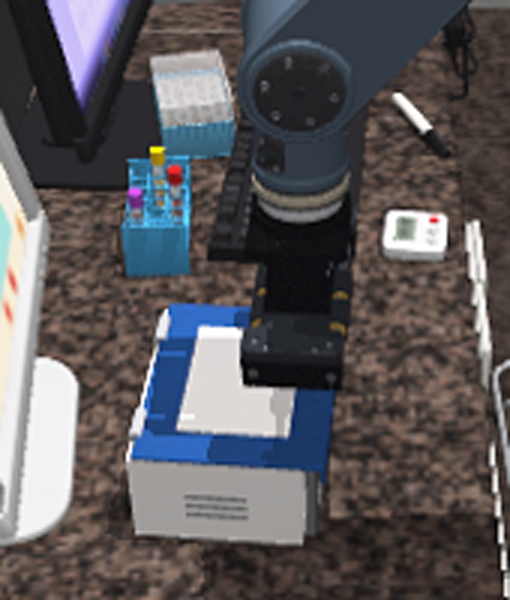

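The picture shows the cover lying shut, level on the housing, with the fingertips on it near (290,390). I'll lift clear.

>>> {"name": "move_arm", "arguments": {"increments": [[0,0,-0.02,0,0,0,0],[0,0,-0.02,0,0,0,0],[0,0,-0.1,0,0,0,0],[0,0,-0.3,0,0,0,0],[0,0,-0.5,0,0,0,0],[0,0,-0.6,0,0,0,0],[0,0,-0.6,0,0,0,0],[0,0,-0.6,0,0,0,0]]}}

```text
time_s: 11.57
position: [0.5079, 0.1249, 0.2842]
tcp_rot: [[0.998, -0.068, 0.008], [-0.068, -0.998, -0.001], [0.008, 0.001, -1.0]]
force: [0.4, -0.3, 0.5]
opening: 0.008
grasp_force: 0.0
```

Run:
```python
from plan import *
st()
S=cv2.resize(cap('side','s5.png')['image'][150:260,170:310],None,fx=4,fy=4,interpolation=cv2.INTER_CUBIC)
cv2.imwrite('pics/z5.png',S)
```

```text
11.57 [0.5079 0.1249 0.2842] [ 0.4 -0.3  0.5] 0.008110741346553938
local -0.0592 0.0005
```

View pics/z5.png

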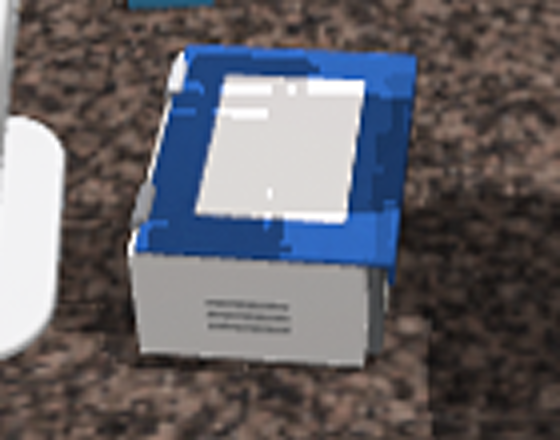

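The cover is flat (its corners are at (185,45), (415,55), (135,250) and (395,265)), the left drawer front is flush at (375,310), and the arm is clear.

```bash
python3 -c "
from rig import workorder
print(workorder.hand_in())"
```

```text
the job is handed in; nothing more can be done
None
```

I pushed both drawers home, then shut the cover flat and moved the arm clear, and handed the job in at about 11.6 s; the hand-in returned no verdict.

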